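# Show a specimen through the flip-up magnifier

## Robot

A 6-joint arm with a two-finger parallel gripper is mounted at the origin on the work surface. World frame = base frame: x ahead of the robot, y to its left, z up, the work surface at z = 0. Lengths are in m, angles in degrees, forces in N, time in s.
With the tool pointing down it reaches from about 0.4 to 0.825 m from the base axis. Payload 7 kg.
Tool frame: the origin (TCP) lies at the very end of the fingers, on their centre line; the grasp point (between the pads) lies 19 mm behind it (ctrl.grip_depth is the z of the grasp point in the tool frame, in m); z points along the fingers, y is the direction in which the jaws open and shut (so a half turn about z gives the same grasp; the last joint's range is limited). The gripper opens to 88 mm and grips with 3 to 60 N. Pads are 19 mm wide; open, the fingers measure 130 mm over their backs; the gripper's body (78 mm by 193 mm) begins 47 mm behind the grasp point.
Start: joints at [88.069, 20.546, 0.682, 0, -70.136, -16.507], TCP at [0.213, 0.64, 0.227] pointing down, gripper open.
Joint ranges: [-176.03, 176.03], [-82.01, 121.73], [-58.28, 71.71], [-173.87, 95.51], [-174.79, -0.11], [-173.66, 173.66]. Speed limits (degrees/s): [136.94, 136.94, 172.46, 180, 180, 180].

## Interface

Orientations are given as [roll, pitch, yaw] about the fixed x, y, z axes, in that order (R = Rz(yaw) Ry(pitch) Rx(roll)).
In Python, from plant import telemetry, snapshot, job, models, ctrl gives the robot as it stands.
- The arm moves only by the tool jog_arm, never from a script. Its argument "targets" is text: rows parted by semicolons, each of 7 numbers parted by spaces: the shift along the tool's x, y, z in m, then the turn, a rotation vector about the tool's x, y, z in degrees, then the gripper command: -1 is shut, 1 is fully open, values between are in proportion. A call has exactly 8 rows; each row is the pose to reach, as a shift and turn from the pose measured when the call began, along the tool's axes at that moment; what a row does not reach only later rows make up. A row lasts 1/8 s, in which the tool goes at most 62.5 mm and 10.7 degrees, less where a joint would pass 70% of its speed; a pose out of reach is approached as far as the arm can. A call with a gripper value outside its range is refused whole. The fingers move at their own pace and stop on an object; the grip force is fixed at half the most. Time passes only in rows, so rows that repeat a pose let the fingers close, or fill a call up. It gives the time, the measured TCP pose, the force and the opening at its end, in the units of the state.
- telemetry.get_obs(): the state, without advancing time (a new reading comes with each control period).
- snapshot(name): name is "side" or "top" or "wrist"; returns a dict with "img" (420x560x3 uint8, red, green, blue), "range_z" (420x560 float32, m along the optical axis (not along the pixel's ray), 0 where there is no reading), "intrinsics" (3x3 intrinsics, pixels), "R" (3x3) and "t" (3): a world point X has camera coordinates R X + t. Camera axes: x right, y down, z forward; pixel columns grow to the right and rows downward; lengths in m; the calibration is good to about 2 mm. A picture is of the moment at which its call begins.
- job.close_job(): hands the job in, once; it reports no verdict.
Trained networks look in a picture, given as the dict that the camera call returned (one of the last four; its "shot" number tells which), for a name from the list of things; names that differ only in an ending like _2 or _b are one class to them, and where a whole thing is asked for, a point or a joint stands for the part that bears it (a point fixed in the world has none). Each returns a list of dicts, best first, with "conf" (0 to 1); they miss things now and then, are a little off and sometimes report something else, mostly with a low value. They report only what shows in the picture. A call takes as long as a camera call. They do not tell look-alikes from the thing itself.
- models.cut_out(name, picture): "region" (420x560 bool, what is visible of it) and "uv" ([column, row] in pixels, amid what is visible of it).
- models.spot_point(name, picture): "uv" ([column, row] in pixels: a listed point, or the origin of a listed thing).
The state is a dict: "clock": time; "joint_pos": joint angles; "qvel": joint speeds; "tau": joint torques, N m; "tool_pos": TCP position; "orientation": TCP orientation; "force": force on the tool from outside, world axes, zero at the start; "moment": the same for the moment, N m; "opening": finger opening in m.
Only numpy, scipy, OpenCV 4.12 (cv2) and the standard library are available. Lean on these libraries where they do the work, as an engineer would, in place of code of your own. Each camera call takes 0.05 s, during which the arm holds its last target.

## Task

Stand the purple-lidded specimen pot upright in the middle of the small white pedestal and let go of it; set it down, do not drop it. Then take the yellow magnifier flap by its red knob, swing it up to upright, where it balances, and finish while still gripping the knob and holding the flap still and upright: its stay is gone, so it would fall to either side, and it must not tip over towards the pedestal. Leave the green pot, the orange pot and the badge where they are.

Things in the scene. Friction and masses are not known exactly. Their poses are not given: they have to be found in the camera images.
- pot_purple: The pot to place: closed rigid clear specimen pot with a purple stone inside and a flat purple lid. Upright cylinder, 40 mm diameter all the way up, 60 mm tall (lid: top 12 mm), 40 to 85 g. Origin at the centre of its underside, z up its axis. Starts standing on the table in any of the three places it shares with the green and orange pots.
- pedestal: White plastic pedestal, fixed to the table: round foot 60 mm across, thin 20 mm stem, flat round top 40 mm across, 60 mm above the table. Origin under the centre of its foot, on the table. It stands 150 to 190 mm from the viewer's hinge, on the viewer's -y side.
- pedestal_top (a point): Centre of the pedestal's flat top, 60 mm above the table.
- viewer: Blue base of the magnifier viewer, fixed to the table: 160 mm (its x) by 220 mm (its y), 16 mm thick. Origin at the centre of its underside. The hinge runs along its x; the pedestal stands on its -y side, the flap starts leaning to its +y side. Four thin rest posts, 96 mm high, stand at x = +-40 mm, y = +-71 mm and carry the flap when it lies over.
- flap_hinge (a point): Middle of the hinge axis, 35 mm above the table; the axis is level and runs along the viewer's x.
- flap (a joint): Angle of the yellow magnifier flap (frame 108 mm wide, 8 mm thick, clear lens, 200 g), rad: 0 = upright, its balance point; +0.8 = lying on the rests on the viewer's +y side (the start); -0.8 = lying on the pedestal side. The hinge is nearly frictionless and has no stay: let go, the flap falls to either side. Under 2 N at the knob moves it.
- flap_knob (a point): Centre of the red knob, 137 mm from the hinge: a cylinder 18 mm thick, 36 mm long, parallel to the hinge, on a 10 mm stem; the frame's edge is 33 mm below its centre, so fingers can take its two flat ends from above at any flap angle and it turns between them. At flap angle a it is 137 mm x sin(a) from the hinge towards the viewer's +y and 35 + 137 x cos(a) mm above the table (130 at the start).
- pot_green: Bystander: the same pot with a green lid and stone, 40 mm diameter, 60 mm tall, standing on the table. Origin at the centre of its underside.
- pot_orange: Bystander: the same pot with an orange lid and stone, 40 mm diameter, 60 mm tall, standing on the table. Origin at the centre of its underside.
- badge: Bystander: round white badge with a blue middle, 54 mm diameter, 7 mm thick, lying on the table. Origin at the centre of its underside.
Mind the look-alikes: they are no part of the job. Several things look just like the pedestal: the one meant starts nearest to the robot's base.

How it is judged:
By the outcome, as a careful person would: the job done as asked, in the order asked, and still so for the second after the job is handed in, while the arm keeps its last pose, push and grip.
It also fails if it takes over 56 s, if anything falls off the work surface, if the arm or the gripper's body presses on something with over 40 N, if the wrist force passes 120 N, or if a joint passes its speed limit or range.

## Working session

There is one attempt and no reset: what is moved stays moved. The work goes in short steps, Python scripts to look and compute and a tool call to move; the robot and the scene stay as the last step left them, time stands still between calls to the robot, and variables do not carry over. Pictures are saved under pics/ and viewed, and the job is handed in when it is done.

Besides the shell and the picture viewer there is one more tool, called after "Call:" as name(argument=value, ...), one argument or row to a line, values as JSON. jog_arm: Moves the arm, as the interface text tells. Its arguments: {"type":"object","properties":{"targets":{"type":"string"}},"required":["targets"]}

```bash
ls; mkdir -p pics
cat > h.py <<'E'
import numpy as np, cv2
from plant import telemetry, snapshot, job, models, ctrl
def save(p,name,crop=None,scale=1):
    im=p["img"][:,:,::-1]
    if crop: im=im[crop[1]:crop[3],crop[0]:crop[2]]
    if scale!=1: im=cv2.resize(im,None,fx=scale,fy=scale,interpolation=cv2.INTER_CUBIC)
    cv2.imwrite("pics/"+name+".png",im)
def ray(p,uv):
    K,R,t=p["intrinsics"],p["R"],p["t"]
    d=np.linalg.inv(K)@np.array([uv[0],uv[1],1.]); return -R.T@t, R.T@d
def at_z(p,uv,z):
    c,d=ray(p,uv); return c+d*(z-c[2])/d[2]
def depth_pt(p,uv):
    c,d=ray(p,uv); return c+d*p["range_z"][int(round(uv[1])),int(round(uv[0]))]
def cloud(p,m):
    v,u=np.nonzero(m&(p["range_z"]>0)); z=p["range_z"][v,u]
    d=np.linalg.inv(p["intrinsics"])@np.vstack([u,v,np.ones(len(u))])*z
    return ((p["R"].T)@(d-p["t"][:,None])).T
def proj(p,X):
    c=p["R"]@np.array(X)+p["t"]; q=p["intrinsics"]@c; return q[:2]/q[2]
E
python3 - <<'E'
from h import *
np.set_printoptions(precision=4,suppress=True)
print(telemetry.get_obs(),ctrl.grip_depth)
for n in ["top","side"]:
    p=snapshot(n); save(p,n+"1")
    print(n,p["img"].shape, "cam",-p["R"].T@p["t"])
    for k in ["pot_purple","pot_green","pot_orange","pedestal","viewer","flap","badge"]:
        for r in models.cut_out(k,p):
            c=cloud(p,r["region"]); 
            print(n,k,round(r["conf"],2),r["uv"],r["region"].sum(), np.median(c,0) if len(c) else None, c.max(0) if len(c) else None)
    for k in ["pedestal_top","flap_hinge","flap_knob","viewer","pot_purple"]:
        for r in models.spot_point(k,p): print(n,"pt",k,round(r["conf"],2),r["uv"],depth_pt(p,r["uv"]))
E
```

```text
pics
{'clock': 0.0, 'joint_pos': array([ 88.0696,  20.5939,   0.6353,  -0.0201, -70.1342, -16.5076]), 'qvel': array([-0.0026, -0.0132, -0.002 , -0.0639, -0.1316, -0.1507]), 'tau': array([ -0.0009, -58.2715,  29.3051,   6.9972,   0.0069,  -0.0002]), 'tool_pos': array([0.2134, 0.6399, 0.2256]), 'orientation': array([179.9056,  -0.0083, -18.4448]), 'force': array([0.6232, 0.3968, 0.9328]), 'moment': array([-0.0143,  0.0378, -0.0126]), 'opening': 0.08773811107654725} -0.0188
top (420, 560, 3) cam [0.3613 0.0262 1.3156]
top pot_purple 0.69 [370.8, 230.7] 254 [ 0.4666 -0.1968  0.0607] [ 0.4861 -0.1806  0.0694]
top pot_green 0.77 [401.1, 164.5] 284 [ 0.6235 -0.2706  0.06  ] [ 0.6496 -0.2548  0.0681]
top pot_orange 0.91 [443.6, 234.6] 325 [ 0.4521 -0.3723  0.0593] [ 0.477  -0.3582  0.0708]
top pedestal 0.89 [284.5, 195.5] 409 [ 0.5509 -0.0085  0.0565] [0.5846 0.0163 0.0665]
top pedestal 0.72 [310.8, 152.9] 409 [ 0.6559 -0.0556  0.0168] [ 0.6845 -0.0306  0.0671]
top viewer 0.86 [225.3, 186.8] 5796 [0.5687 0.1512 0.019 ] [0.6694 0.2674 0.1445]
top flap 0.82 [202.9, 183.9] 1917 [0.5788 0.1915 0
[... 990 characters left out ...]
tal 0.65 [331.3, 261.2] 623 [ 0.6587 -0.0641  0.0134] [0.7045 0.0078 0.0651]
side viewer 0.91 [273.2, 207.6] 4435 [0.5709 0.1507 0.0198] [0.6596 0.3996 0.1428]
side flap 0.77 [273.5, 184.6] 1800 [0.5792 0.1888 0.0751] [0.653  0.438  0.1428]
side badge 0.7 [212.1, 167.9] 163 [0.4253 0.3844 0.0081] [0.4474 0.4151 0.0158]
side pt pedestal_top 0.77 [330.6, 252.5] [ 0.6572 -0.0633  0.0612]
side pt pedestal_top 0.66 [283.9, 245.4] [ 0.5564 -0.0191  0.0634]
side pt flap_hinge 0.64 [276.8, 208.7] [0.5781 0.1577 0.0178]
side pt flap_knob 0.89 [269.5, 154.3] [0.5785 0.2436 0.1337]
side pt viewer 0.57 [275.9, 215.4] [0.5708 0.1357 0.0152]
side pt pot_purple 0.91 [264.7, 330.5] [ 0.4688 -0.2197  0.0309]
```

View pics/top1.png

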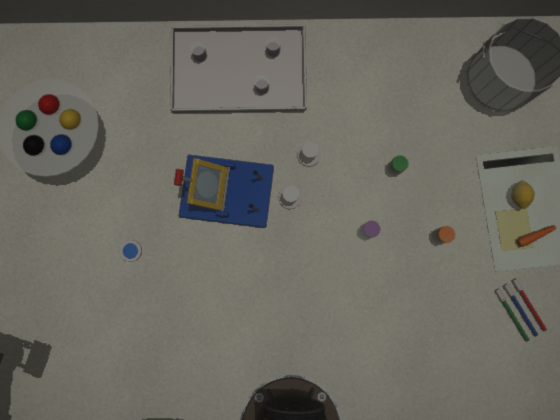

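View pics/side1.png

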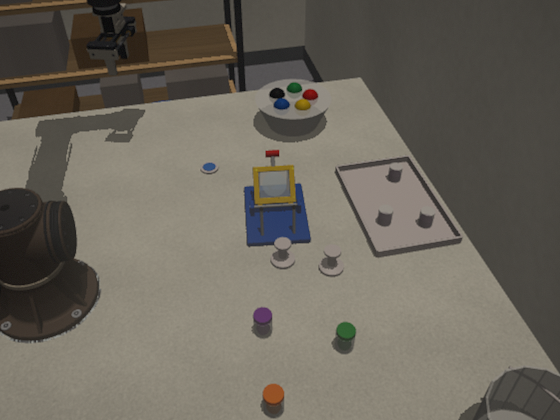

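Purple-pot candidates in the top view are purple (371,230), green (401,164) and orange (444,235), and I choose purple. Pedestal candidates are (290,196), (309,155) and the three tray pieces (199,53), (273,48), (262,87). I choose (290,196): it is nearest the base and about 166 mm from the hinge. Next I measure precisely and check it in a crop.

Run:
```python
from h import *
np.set_printoptions(precision=4,suppress=True)
from scipy.optimize import least_squares
for n in ["top","side"]:
    p=snapshot(n)
    if n=="top": save(p,"crop1",(170,130,460,260),2.7)
    def circ(c,z0,r=.02):
        k=c[abs(c[:,2]-z0)<.006][:,:2]
        m=(k.max(0)+k.min(0))/2
        (x,y),rr=cv2.minEnclosingCircle(k.astype(np.float32)); return len(k),k.mean(0),m,(x,y),rr
    for nm in ["pot_purple","pedestal"]:
        for r in models.cut_out(nm,p): 
            c=cloud(p,r["region"]); print(n,nm,r["conf"],circ(c,.06))
            # rim plane back-projection of mask pixels in top region
    for r in models.cut_out("viewer",p)[:1]:
        c=cloud(p,r["region"]); k=c[abs(c[:,2]-.016)<.006]
        k=k[(abs(k[:,0]-.57)<.2)]
        print("viewer rect",cv2.minAreaRect(k[:,:2].astype(np.float32)))
    im=p["img"].astype(int); red=(im[:,:,0]>110)&(im[:,:,1]<60)&(im[:,:,2]<60)
    c=cloud(p,red); s=(abs(c[:,0]-.585)<.06)&(abs(c[:,1]-.24)<.06)
    c=c[s]; print("knob",len(c),np.median(c,0),c.min(0),c.max(0)); print(cv2.minAreaRect(c[:,:2].astype(np.float32)))
```

```text
top pot_purple 0.66 (209, array([ 0.4682, -0.1998]), array([ 0.4681, -0.2001]), (0.46793070435523987, -0.20029796659946442), 0.02016443945467472)
top pedestal 0.75 (207, array([ 0.6626, -0.0575]), array([ 0.6622, -0.0578]), (0.6626332998275757, -0.05806978791952133), 0.020190473645925522)
top pedestal 0.61 (210, array([ 0.5549, -0.0089]), array([ 0.555 , -0.0089]), (0.5554389953613281, -0.009171360172331333), 0.02002396434545517)
viewer rect ((0.5725506544113159, 0.1504116654396057), (0.22015433013439178, 0.160700723528862), 82.23872375488281)
  return _methods._mean(a, axis=axis, dtype=dtype,
  ret = um.true_divide(
Traceback (most recent call last):
ValueError: zero-size array to reduction operation minimum which has no identity
```

View pics/crop1.png

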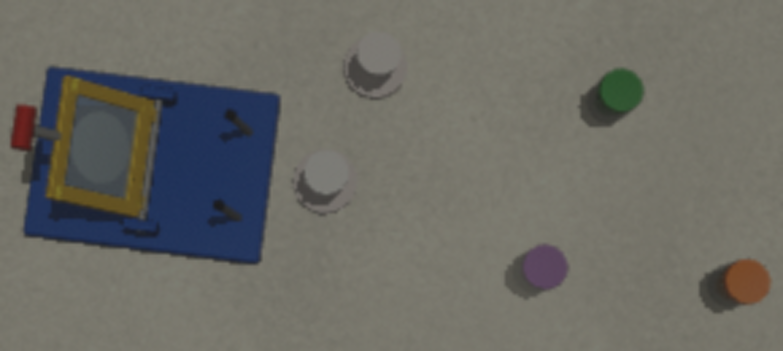

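The crop shows the chosen pedestal at crop (327,172) right next to the viewer, the look-alike at (378,55), and the purple pot at (545,267). The measurements agree with the description: pedestal (0.555,-0.009) is 160 mm from the hinge with 20 mm top radius, the pot lid is at (0.468,-0.200), and the viewer yaw is about -7.8°. I move towards the pot and turn the jaws along the hinge axis.

Call:
jog_arm(
  targets="0.045 0.036 0 0 0 10 1; 0.090 0.073 0 0 0 20 1; 0.134 0.109 0 0 0 30 1; 0.179 0.146 0 0 0 40 1; 0.224 0.182 0 0 0 50 1; 0.268 0.219 0 0 0 60 1; 0.313 0.255 0 0 0 70 1; 0.358 0.292 0 0 0 79.4 1",
)

```text
clock: 2.5
tool_pos: [0.4616, 0.2486, 0.227]
orientation: [-180.0, 0.0, -98.1]
force: [1.1, 0.6, 0.1]
opening: 0.0876
```

```bash
cat >> h.py <<'E'
from scipy.spatial.transform import Rotation as Ro
def pose():
    o=telemetry.get_obs(); return o["tool_pos"],Ro.from_euler("xyz",o["orientation"],degrees=True),o
def goal(pos,yaw):
    P,R,o=pose(); print("t",o["clock"],P,o["orientation"],"op",o["opening"],"F",o["force"])
    print("shift",np.round(R.inv().apply(np.array(pos)-P),4),"turn",np.round((R.inv()*Ro.from_euler("xyz",[180,0,yaw],degrees=True)).as_rotvec(degrees=True),2))
np.set_printoptions(precision=4,suppress=True)
E
python3 - <<'E'
from h import *
goal([.468,-.200,.15],-97.8)
p=snapshot("wrist"); save(p,"w1")
for r in models.spot_point("flap_knob",p): print(r["conf"],r["uv"],depth_pt(p,r["uv"]))
for r in models.cut_out("viewer",p)[:1]:
    c=cloud(p,r["region"]); k=c[abs(c[:,2]-.016)<.006]; print(cv2.minAreaRect(k[:,:2].astype(np.float32)))
im=p["img"].astype(int); red=(im[:,:,0]>90)&(im[:,:,1]<50)&(im[:,:,2]<50)
c=cloud(p,red);c=c[c[:,2]>.09] 
if len(c): print("knob",len(c),c.min(0),c.max(0),cv2.minAreaRect(c[:,:2].astype(np.float32)))
E
```

```text
t 2.5 [0.4616 0.2486 0.227 ] [-179.963     0.0459  -98.1298] op 0.08761133852115065 F [1.1269 0.6115 0.131 ]
shift [ 0.4432 -0.0697  0.0767] turn [-0.04  0.05 -0.33]
0.93 [122.6, 232.5] [0.5831 0.2494 0.1386]
((0.5733109712600708, 0.16348937153816223), (0.19579057395458221, 0.15951550006866455), 82.16830444335938)
knob 894 [0.5663 0.2384 0.1317] [0.6029 0.2566 0.1417] ((0.5848771333694458, 0.2479843646287918), (0.014830539003014565, 0.03631938248872757), 81.57963562011719)
```

View pics/w1.png

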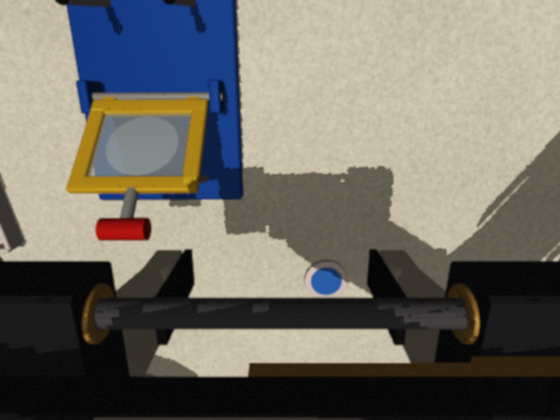

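The wrist view shows the red knob at (123,230). It measures (0.585,0.248), matching the geometry. Now to above the pot.

Call:
jog_arm(
  targets="0.056 -0.009 0 0 0 0 1; 0.112 -0.018 0 0 0 0 1; 0.168 -0.027 0 0 0 0 1; 0.224 -0.036 0 0 0 0 1; 0.280 -0.044 0.01 0 0 0 1; 0.336 -0.053 0.04 0 0 0 1; 0.390 -0.062 0.07 0 0 0 1; 0.443 -0.070 0.09 0 0 -0.3 1",
)

```text
clock: 3.65
tool_pos: [0.4687, -0.2015, 0.1358]
orientation: [-180.0, 0.0, -97.7]
force: [0.9, 0.5, 0.0]
opening: 0.0873
```

Run:
```python
from h import *
p=snapshot("wrist"); save(p,"w2")
for r in models.cut_out("pot_purple",p)[:1]:
    c=cloud(p,r["region"]);k=c[abs(c[:,2]-.06)<.006][:,:2]; print(r["conf"],len(k),cv2.minEnclosingCircle(k.astype(np.float32)))
goal([.468,-.200,.024],-97.8)
```

```text
0.63 2311 ((0.4678041338920593, -0.19980686902999878), 0.01993553340435028)
t 3.75 [ 0.4671 -0.2035  0.134 ] [179.7557  -0.0126 -97.9685] op 0.08759393739585403 F [-0.6062 -0.0205 -0.5645]
shift [-0.0036 -0.0009  0.11  ] turn [ 0.24 -0.01 -0.17]
```

View pics/w2.png

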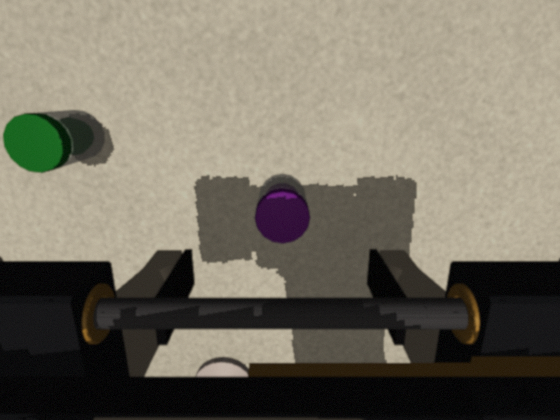

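The pot is purple at (282,215), centred between the fingers at (0.468,-0.200). I descend and grip.

Call:
jog_arm(
  targets="-0.003 -0.001 0.03 0 0 0 1; -0.003 -0.001 0.06 0 0 0 1; -0.003 -0.001 0.09 0 0 0 1; -0.003 -0.001 0.105 0 0 0 1; -0.003 -0.001 0.11 0 0 0 1; -0.003 -0.001 0.11 0 0 0 0.4; -0.003 -0.001 0.11 0 0 0 0; -0.003 -0.001 0.11 0 0 0 -0.6",
)

```text
clock: 4.75
tool_pos: [0.4685, -0.2007, 0.0248]
orientation: [179.8, -0.0, -98.0]
force: [0.1, -0.5, 0.1]
opening: 0.0631
```

Call:
jog_arm(
  targets="0 0 0 0 0 0 -1; 0 0 0 0 0 0 -1; 0 0 0 0 0 0 -1; 0 0 0 0 0 0 -1; 0 0 0 0 0 0 -1; 0 0 0 0 0 0 -1; 0 0 0 0 0 0 -1; 0 0 0 0 0 0 -1",
)

```text
clock: 5.75
tool_pos: [0.4685, -0.2007, 0.025]
orientation: [179.8, -0.0, -98.0]
force: [-2.6, -0.1, 5.5]
opening: 0.0391
```

Gripped at 39 mm. Lift.

Call:
jog_arm(
  targets="0 0 -0.01 0 0 0 -1; 0 0 -0.03 0 0 0 -1; 0 0 -0.05 0 0 0 -1; 0 0 -0.07 0 0 0 -1; 0 0 -0.09 0 0 0 -1; 0 0 -0.11 0 0 0 -1; 0 0 -0.12 0 0 0 -1; 0 0 -0.12 0 0 0 -1",
)

```text
clock: 6.75
tool_pos: [0.4692, -0.2007, 0.1455]
orientation: [179.9, 0.0, -98.0]
force: [0.1, -0.6, -0.3]
opening: 0.0396
```

Run:
```python
from h import *
goal([.555,-.009,.145],-97.8)
p=snapshot("side")
save(p,"s2",(200,180,420,400),2.7)
for r in models.cut_out("pot_purple",p)[:1]:
    c=cloud(p,r["region"]); print(r["conf"],c.max(0),c.min(0))
```

```text
t 6.75 [ 0.4692 -0.2007  0.1455] [179.9204   0.0025 -97.9632] op 0.03958606911524535 F [ 0.1044 -0.6206 -0.3055]
shift [-0.2018 -0.0585  0.0004] turn [ 0.08  0.   -0.16]
0.82 [ 0.4884 -0.1934  0.1847] [ 0.4487 -0.222   0.1202]
```

View pics/s2.png

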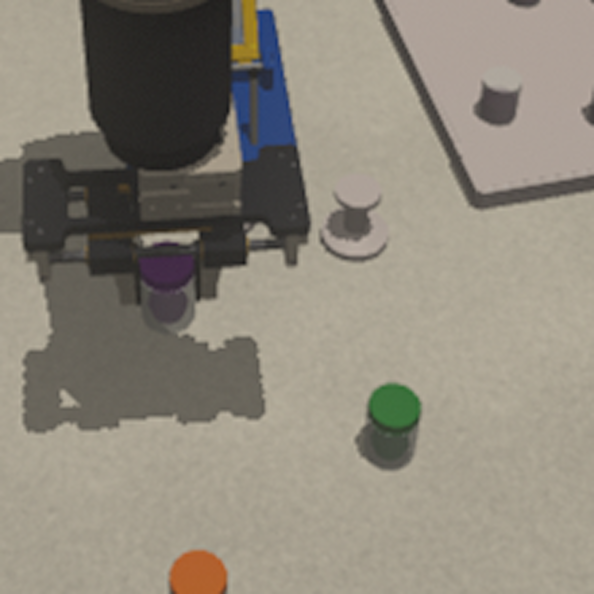

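The pot hangs upright in the grasp, lid at (166,262) in the crop. Now over the pedestal.

Call:
jog_arm(
  targets="-0.015 -0.004 0 0 0 0 -1; -0.045 -0.013 0 0 0 0 -1; -0.080 -0.023 0 0 0 0 -1; -0.120 -0.035 0 0 0 0 -1; -0.155 -0.045 0 0 0 0 -1; -0.185 -0.053 0 0 0 0 -1; -0.2005 -0.0585 0 0 0 -0.2 -1; -0.2005 -0.0585 0 0 0 -0.2 -1",
)

```text
clock: 7.85
tool_pos: [0.5543, -0.0091, 0.1434]
orientation: [179.7, -0.0, -97.7]
force: [-0.0, -0.3, -1.1]
opening: 0.04
```

Run:
```python
from h import *
goal([.5555,-.010,.085],-97.8)
p=snapshot("side")
save(p,"s3",(200,180,380,320),4)
for r in models.cut_out("pot_purple",p)[:1]:
    c=cloud(p,r["region"]); print(r["conf"],c.max(0),c.min(0))
    k=c[abs(c[:,2]-.1805)<.004]; print("lid x",k[:,0].min(),k[:,0].max())
for r in models.cut_out("pedestal",p):
    c=cloud(p,r["region"]);k=c[abs(c[:,2]-.06)<.005];print(r["conf"],k.min(0),k.max(0))
```

```text
t 7.85 [ 0.5543 -0.0091  0.1434] [179.7395  -0.024  -97.6818] op 0.039992038036345844 F [-0.0484 -0.3293 -1.1214]
shift [ 0.0007 -0.0016  0.0584] turn [ 0.26 -0.02  0.12]
0.8 [0.5722 0.0111 0.1831] [ 0.5341 -0.0322  0.1182]
lid x 0.534809807316509 0.5721843780504497
0.97 [ 0.534  -0.0311  0.0556] [0.5732 0.0123 0.0649]
0.95 [ 0.6429 -0.0796  0.0552] [ 0.6801 -0.0417  0.0647]
```

View pics/s3.png

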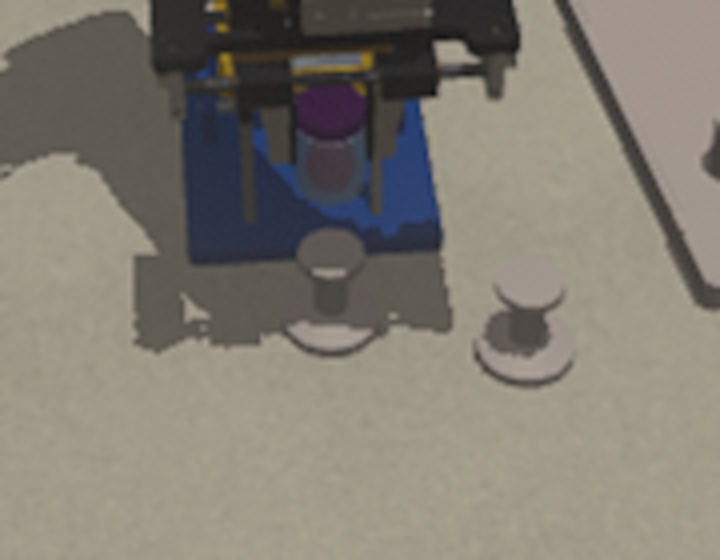

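In the side view the pot, lid at (331,108), hangs directly above the pedestal top at (331,250). They align within 1 mm. I lower it slowly.

Call:
jog_arm(
  targets="0 -0.0007 0.01 0 0 0 -1; 0 -0.0007 0.02 0 0 0 -1; 0 -0.0007 0.03 0 0 0 -1; 0 -0.0007 0.04 0 0 0 -1; 0 -0.0007 0.046 0 0 0 -1; 0 -0.0007 0.050 0 0 0 -1; 0 -0.0007 0.053 0 0 0 -1; 0 -0.0007 0.055 0 0 0 -1",
)

```text
clock: 9.0
tool_pos: [0.5542, -0.0108, 0.0888]
orientation: [179.8, -0.0, -97.8]
force: [0.3, 0.3, -0.5]
opening: 0.0398
```

Run:
```python
from h import *
goal([.5555,-.010,.085],-97.8)
p=snapshot("side")
save(p,"s4",(200,180,380,320),4)
for r in models.cut_out("pot_purple",p)[:1]:
    c=cloud(p,r["region"]); print(r["conf"],c.max(0),c.min(0))
```

```text
t 9.0 [ 0.5542 -0.0108  0.0888] [179.7631  -0.0103 -97.799 ] op 0.03977979192435021 F [ 0.2902  0.3211 -0.5072]
shift [-0.0009 -0.0012  0.0038] turn [ 0.24 -0.01  0.  ]
0.6 [0.572  0.0036 0.1295] [ 0.5337 -0.034   0.0589]
```

View pics/s4.png

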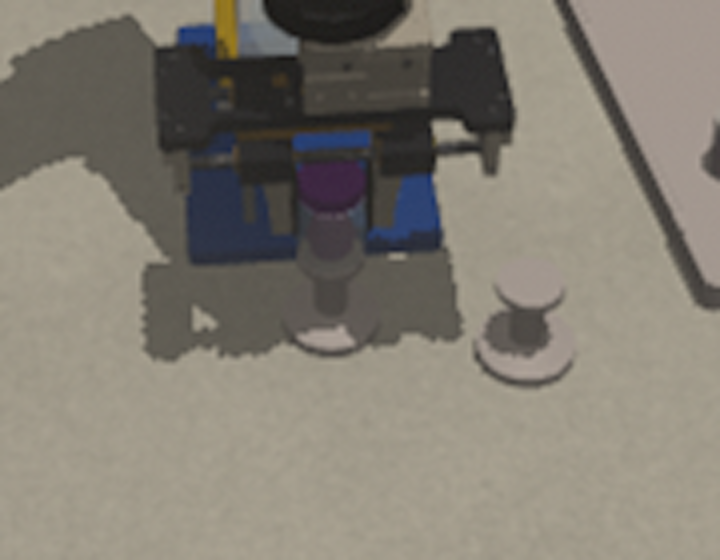

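Well aligned, with the pot just above the top. I creep down about 0.5 mm per row and watch the force.

Call:
jog_arm(
  targets="-0.0005 -0.0005 0.0005 0 0 0 -1; -0.0005 -0.0005 0.001 0 0 0 -1; -0.0005 -0.0005 0.0015 0 0 0 -1; -0.0005 -0.0005 0.002 0 0 0 -1; -0.0005 -0.0005 0.0025 0 0 0 -1; -0.0005 -0.0005 0.003 0 0 0 -1; -0.0005 -0.0005 0.003 0 0 0 -1; -0.0005 -0.0005 0.003 0 0 0 -1",
)

```text
clock: 10.1
tool_pos: [0.5546, -0.0103, 0.0858]
orientation: [179.7, -0.0, -97.8]
force: [0.3, 0.4, -1.1]
opening: 0.0394
```

Call:
jog_arm(
  targets="0 0 0.0003 0 0 0 -1; 0 0 0.0006 0 0 0 -1; 0 0 0.001 0 0 0 -1; 0 0 0.001 0 0 0 -1; 0 0 0.0013 0 0 0 -1; 0 0 0.0015 0 0 0 -1; 0 0 0.0015 0 0 0 -1; 0 0 0.0015 0 0 0 -1",
)

```text
clock: 11.1
tool_pos: [0.5547, -0.0104, 0.085]
orientation: [179.8, -0.0, -97.8]
force: [-3.2, -0.1, 8.6]
opening: 0.0396
```

Contact at 8.6 N: the pot is seated. Release gently.

Call:
jog_arm(
  targets="0 0 0 0 0 0 -0.1; 0 0 0 0 0 0 0; 0 0 0 0 0 0 0.05; 0 0 0 0 0 0 0.15; 0 0 0 0 0 0 0.3; 0 0 0 0 0 0 0.5; 0 0 0 0 0 0 0.7; 0 0 0 0 0 0 0.9",
)

```text
clock: 12.1
tool_pos: [0.5546, -0.0104, 0.085]
orientation: [179.8, -0.0, -97.8]
force: [-0.4, 0.7, 0.3]
opening: 0.0789
```

Run:
```python
from h import *
goal([.5547,-.010,.19],-97.8)
p=snapshot("side")
save(p,"s5",(200,180,380,320),4)
for r in models.cut_out("pot_purple",p)[:1]:
    c=cloud(p,r["region"]); print(r["conf"],c.max(0),c.min(0))
```

```text
t 12.1 [ 0.5546 -0.0104  0.085 ] [179.7707  -0.0162 -97.7883] op 0.0788987139529152 F [-0.4216  0.7106  0.2536]
shift [-0.0004  0.0004 -0.105 ] turn [ 0.23 -0.02  0.01]
0.81 [0.6022 0.1005 0.1238] [ 0.5343 -0.0336 -0.0035]
```

View pics/s5.png

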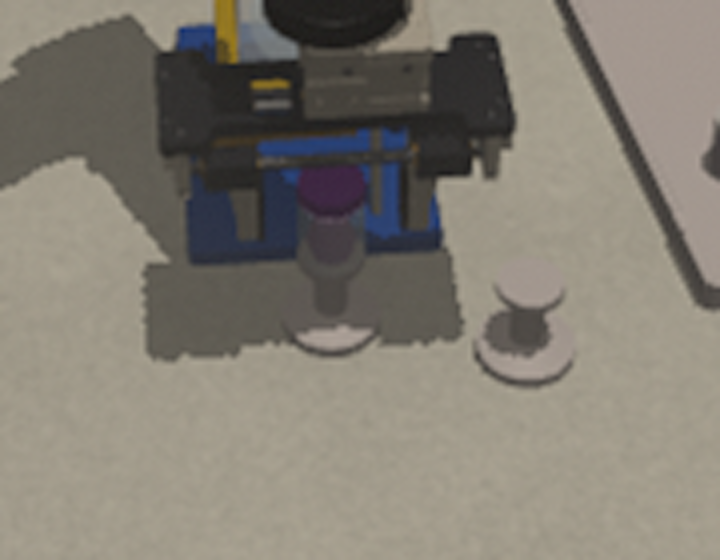

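The pot stands upright on the pedestal (lid at 331,190), with the fingers open and clear. Rise straight up.

Call:
jog_arm(
  targets="0 0 -0.006 0 0 0 1; 0 0 -0.018 0 0 0 1; 0 0 -0.033 0 0 0 1; 0 0 -0.050 0 0 0 1; 0 0 -0.070 0 0 0 1; 0 0 -0.090 0 0 0 1; 0 0 -0.110 0 0 0 1; 0 0 -0.120 0 0 0 1",
)

```text
clock: 13.2
tool_pos: [0.5557, -0.0103, 0.2072]
orientation: [179.9, 0.0, -97.8]
force: [0.1, 0.0, -0.9]
opening: 0.0876
```

Run:
```python
from h import *
goal([.5855,.248,.205],-97.8)
p=snapshot("top"); save(p,"t6",(150,120,430,280),2.8)
for r in models.cut_out("pot_purple",p)[:1]:
    c=cloud(p,r["region"]);print(r["conf"],c.max(0),c.min(0))
```

```text
t 13.2 [ 0.5557 -0.0103  0.2072] [179.9224   0.0463 -97.781 ] op 0.08762656957064814 F [ 0.0798  0.0084 -0.9048]
shift [-0.2599  0.0055  0.0024] turn [0.08 0.05 0.02]
0.71 [0.5633 0.0076 0.1274] [ 0.5352 -0.0313  0.0121]
```

Call:
jog_arm(
  targets="-0.02 0 0 0 0 0 1; -0.06 0.001 0 0 0 0 1; -0.10 0.002 0 0 0 0 1; -0.14 0.003 0 0 0 0 1; -0.18 0.004 0 0 0 0 1; -0.22 0.005 0 0 0 0 1; -0.26 0.0055 0 0 0 0 1; -0.26 0.0055 0 0 0 0 1",
)

```text
clock: 14.3
tool_pos: [0.585, 0.2513, 0.2052]
orientation: [179.8, -0.0, -97.6]
force: [-0.7, -0.7, -0.5]
opening: 0.0875
```

Run:
```python
from h import *
p=snapshot("wrist"); save(p,"w6")
im=p["img"].astype(int); red=(im[:,:,0]>90)&(im[:,:,1]<50)&(im[:,:,2]<50)
c=cloud(p,red);c=c[c[:,2]>.09] 
if len(c): print("knob",len(c),c.min(0),c.max(0),cv2.minAreaRect(c[:,:2].astype(np.float32)))
goal([.5855,.248,.115],-97.8)
p=snapshot("side"); save(p,"s6",(180,100,400,300),3.5)
for r in models.cut_out("pot_purple",p)[:1]:
    c=cloud(p,r["region"]);k=c[abs(c[:,2]-.12)<.005];print(r["conf"],k.max(0),k.min(0))
```

```text
knob 1 [0.5841 0.248  0.1392] [0.5841 0.248  0.1392] ((0.5840821862220764, 0.24804741144180298), (0.0, 0.0), 0.0)
t 14.35 [0.5848 0.2499 0.2053] [179.8216  -0.0393 -97.659 ] op 0.08765984693701077 F [-0.6535 -0.8452 -0.9048]
shift [ 0.0017 -0.0013  0.0903] turn [ 0.18 -0.04  0.14]
0.85 [0.5712 0.0065 0.1249] [ 0.5346 -0.0318  0.1151]
```

View pics/w6.png

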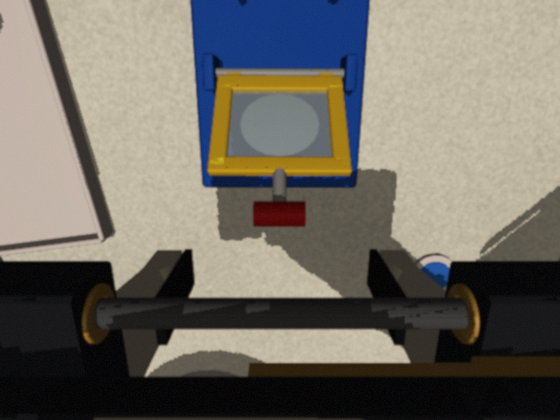

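View pics/s6.png

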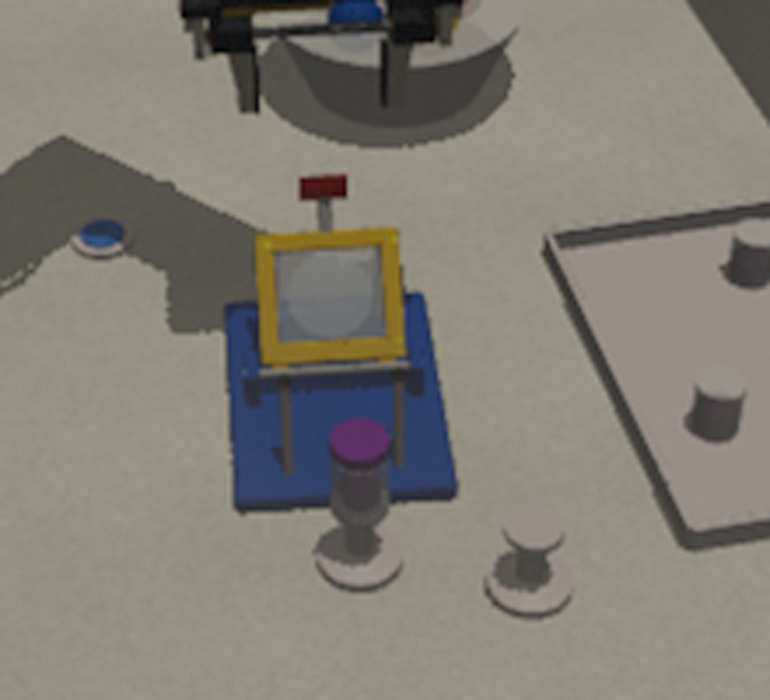

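The pot stands alone on the pedestal (lid 360,443). The wrist view shows the knob at (279,213), centred between the fingers (280). I descend over its ends and close.

Call:
jog_arm(
  targets="0.0015 -0.0008 0.015 0 0 0.1 1; 0.0015 -0.0008 0.035 0 0 0.1 1; 0.0015 -0.0008 0.055 0 0 0.1 1; 0.0015 -0.0008 0.072 0 0 0.1 1; 0.0015 -0.0008 0.084 0 0 0.1 1; 0.0015 -0.0008 0.090 0 0 0.1 1; 0.0015 -0.0008 0.092 0 0 0.1 1; 0.0015 -0.0008 0.092 0 0 0.1 0.7",
)

```text
clock: 15.45
tool_pos: [0.5855, 0.2468, 0.1144]
orientation: [179.9, 0.0, -97.8]
force: [-0.5, 0.4, 0.0]
opening: 0.0824
```

Run:
```python
from h import *
goal([.5859,.2478,.112],-97.8)
p=snapshot("side"); save(p,"s7",(200,100,360,220),5)
```

```text
t 15.45 [0.5855 0.2468 0.1144] [179.8834   0.0085 -97.8495] op 0.08236028993429131 F [-0.5199  0.4133  0.0343]
shift [-0.001  -0.0002  0.0024] turn [ 0.12  0.01 -0.05]
```

View pics/s7.png

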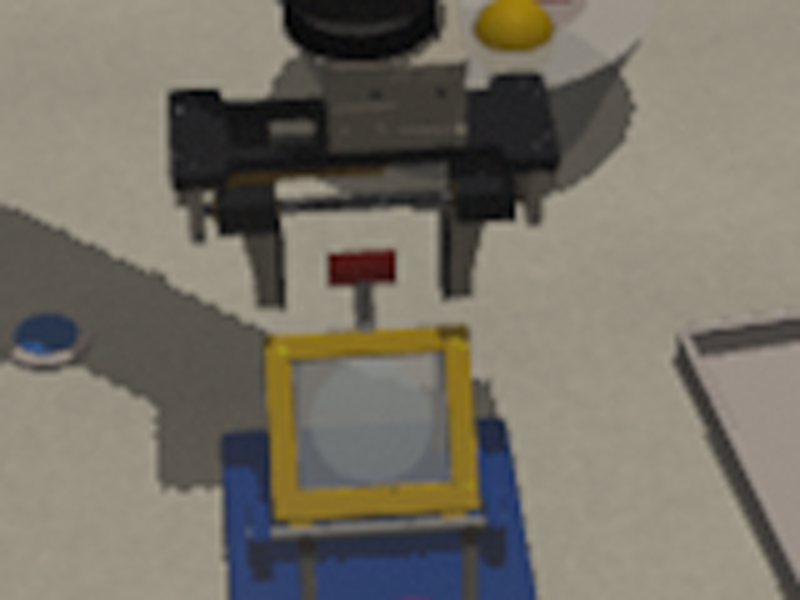

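The fingers straddle the knob at crop (362,267). Close.

Call:
jog_arm(
  targets="-0.001 0 0.002 0 0 0 0.7; -0.001 0 0.002 0 0 0 0.4; -0.001 0 0.002 0 0 0 0.1; -0.001 0 0.002 0 0 0 -0.1; -0.001 0 0.002 0 0 0 -0.2; -0.001 0 0.002 0 0 0 -0.5; -0.001 0 0.002 0 0 0 -1; -0.001 0 0.002 0 0 0 -1",
)

```text
clock: 16.5
tool_pos: [0.5854, 0.2479, 0.1125]
orientation: [179.9, 0.0, -97.8]
force: [-3.0, 0.8, 2.7]
opening: 0.0358
```

Run:
```python
from h import *
P,R,o=pose(); print(o["clock"],P,o["orientation"],o["opening"],o["force"])
# arc: knob relative shift in tool axes from a=.8 to 0
th=np.radians(82.2); u=np.array([np.cos(th),np.sin(th),0])
K=lambda a: .137*np.sin(a)*u+np.array([0,0,.137*np.cos(a)])
for a in np.linspace(.8,0,17)[1:]: print(round(a,3),np.round(R.inv().apply(K(a)-K(.8)),4))
```

```text
16.5 [0.5854 0.2479 0.1125] [179.8646   0.0089 -97.8448] 0.035797575428455415 [-3.0168  0.7792  2.7284]
0.75 [ 0.0049  0.     -0.0048]
0.7 [ 0.01    0.     -0.0093]
0.65 [ 0.0154  0.     -0.0136]
0.6 [ 0.0209  0.     -0.0176]
0.55 [ 0.0267  0.     -0.0214]
0.5 [ 0.0326  0.     -0.0248]
0.45 [ 0.0387  0.     -0.0279]
0.4 [ 0.0449  0.     -0.0307]
0.35 [ 0.0513  0.     -0.0333]
0.3 [ 0.0578  0.     -0.0354]
0.25 [ 0.0644  0.     -0.0373]
0.2 [ 0.0711  0.     -0.0388]
0.15 [ 0.0778  0.     -0.04  ]
0.1 [ 0.0846  0.     -0.0409]
0.05 [ 0.0914  0.     -0.0414]
0.0 [ 0.0983  0.     -0.0416]
```

Gripped at 36 mm. Swing along the arc, first half.

Call:
jog_arm(
  targets="0.0049 0 -0.0048 0 0 0 -1; 0.0100 0 -0.0093 0 0 0 -1; 0.0154 0 -0.0136 0 0 0 -1; 0.0209 0 -0.0176 0 0 0 -1; 0.0267 0 -0.0214 0 0 0 -1; 0.0326 0 -0.0248 0 0 0 -1; 0.0387 0 -0.0279 0 0 0 -1; 0.0449 0 -0.0307 0 0 0 -1",
)

```text
clock: 17.5
tool_pos: [0.5791, 0.2029, 0.1433]
orientation: [179.9, 0.0, -97.8]
force: [-1.0, 1.5, -3.7]
opening: 0.0353
```

Run:
```python
from h import *
P,R,o=pose(); print(o["clock"],P,o["orientation"],o["opening"],o["force"])
p=snapshot("side"); save(p,"s8",(200,100,360,220),5)
im=p["img"].astype(int); red=(im[:,:,0]>70)&(im[:,:,1]<40)&(im[:,:,2]<40)
c=cloud(p,red); s=(abs(c[:,0]-.58)<.06)&(abs(c[:,1]-.2)<.09)&(c[:,2]>.1); c=c[s]; print(len(c),c.min(0) if len(c) else 0,c.max(0) if len(c) else 0)
```

```text
17.5 [0.5791 0.2029 0.1433] [179.8521   0.0068 -97.8494] 0.03532564854918521 [-1.0165  1.4658 -3.6886]
44 [0.5639 0.1953 0.1641] [0.5954 0.2084 0.1737]
```

View pics/s8.png

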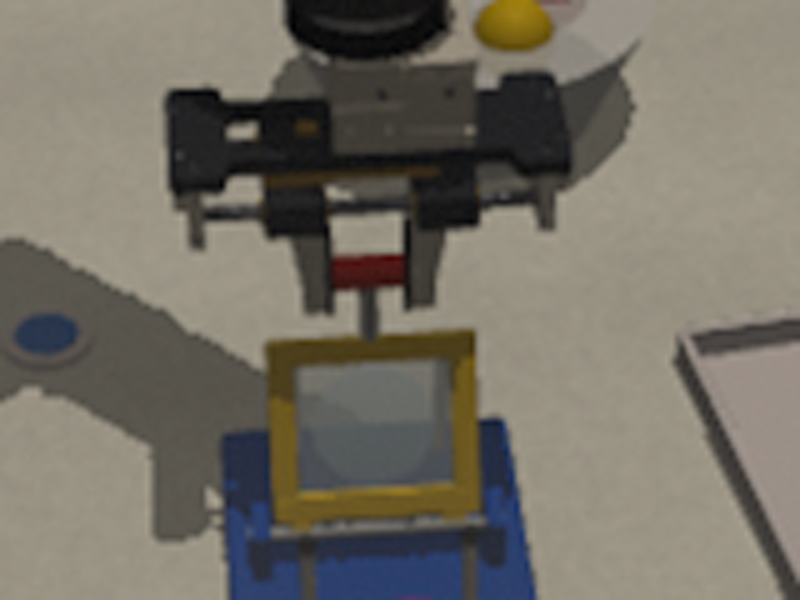

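The flap follows, with the knob at crop (370,271). Second half to upright.

Call:
jog_arm(
  targets="0.0064 0 -0.0026 0 0 0 -1; 0.0129 0 -0.0047 0 0 0 -1; 0.0195 0 -0.0066 0 0 0 -1; 0.0262 0 -0.0081 0 0 0 -1; 0.0329 0 -0.0093 0 0 0 -1; 0.0397 0 -0.0102 0 0 0 -1; 0.0465 0 -0.0107 0 0 0 -1; 0.0530 0 -0.0108 0 0 0 -1",
)

```text
clock: 18.55
tool_pos: [0.5717, 0.1494, 0.1545]
orientation: [179.9, 0.0, -97.9]
force: [-1.7, 1.2, -3.2]
opening: 0.0356
```

Run:
```python
from h import *
P,R,o=pose(); print(o["clock"],P,o["orientation"],o["opening"],o["force"])
g=P+R.apply([0,0,ctrl.grip_depth]); th=np.radians(82.2)
print("grasp",g,"along viewer y from hinge",(g[:2]-[.5726,.1504])@[np.cos(th),np.sin(th)])
p=snapshot("side"); save(p,"s9",(190,100,390,300),3)
im=p["img"].astype(int); red=(im[:,:,0]>60)&(im[:,:,1]<40)&(im[:,:,2]<40)
c=cloud(p,red); s=(abs(c[:,0]-.58)<.06)&(abs(c[:,1]-.15)<.06)&(c[:,2]>.1); c=c[s]; print(len(c),c.min(0) if len(c) else 0,c.max(0) if len(c) else 0)
for r in models.cut_out("flap",p)[:1]:
    c=cloud(p,r["region"]); yel=(im[:,:,0]>1.6*im[:,:,2])&(im[:,:,1]>1.3*im[:,:,2])&r["region"]
    c=cloud(p,yel); c=c[(c[:,2]>.03)&(c[:,2]<.15)]
    d=(c[:,:2]-[.5726,.1504])@[np.cos(th),np.sin(th)]
    ok=abs(d)<.04; print("frame front face d vs z",len(d),np.polyfit(c[ok,2]-.035,d[ok],1))
    for a,b in [(.035,.06),(.06,.09),(.09,.12),(.12,.15)]:
        m=(c[:,2]>a)&(c[:,2]<b)&ok; print(a,m.sum(),np.median(d[m]) if m.any() else None)
```

```text
18.55 [0.5717 0.1494 0.1545] [179.8546   0.0046 -97.8652] 0.035619447525919806 [-1.7057  1.1926 -3.1876]
grasp [0.5718 0.1494 0.1733] along viewer y from hinge -0.0010796984661317923
71 [0.5553 0.1375 0.1695] [0.5878 0.156  0.1923]
frame front face d vs z 572 [ 0.0039 -0.0025]
0.035 192 -0.0023397928086214435
0.06 74 -0.002582524094121902
0.09 76 -0.002539486305236996
0.12 229 -0.0022077841836167828
```

View pics/s9.png

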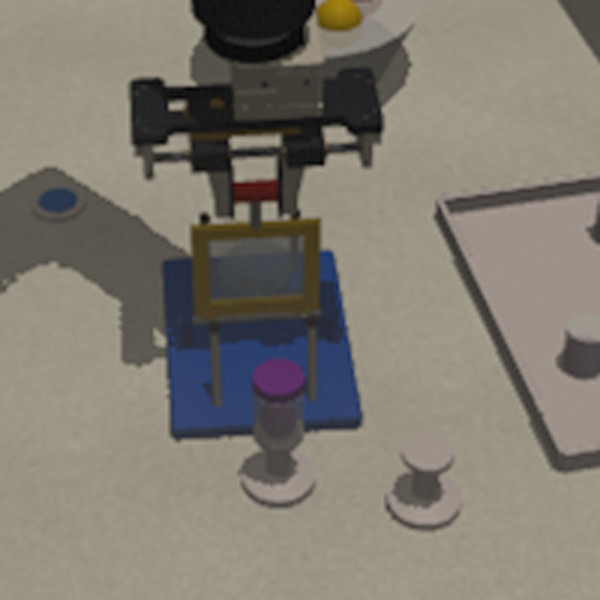

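The flap is upright: its frame face tilts 0.004 rad, the knob is held at crop (256,190), and the pot still stands on the pedestal (279,380). I hold one second and recheck everything.

Call:
jog_arm(
  targets="0 0 0 0 0 0 -1; 0 0 0 0 0 0 -1; 0 0 0 0 0 0 -1; 0 0 0 0 0 0 -1; 0 0 0 0 0 0 -1; 0 0 0 0 0 0 -1; 0 0 0 0 0 0 -1; 0 0 0 0 0 0 -1",
)

```text
clock: 19.65
tool_pos: [0.5717, 0.1492, 0.1545]
orientation: [179.9, 0.0, -97.9]
force: [-2.5, 1.9, -3.6]
opening: 0.0359
```

Run:
```python
from h import *
P,R,o=pose(); print(o["clock"],P,o["opening"],o["force"],o["qvel"])
th=np.radians(82.2)
p=snapshot("side"); im=p["img"].astype(int)
r=models.cut_out("flap",p)[0]
c=cloud(p,(im[:,:,0]>1.6*im[:,:,2])&(im[:,:,1]>1.3*im[:,:,2])&r["region"]); c=c[(c[:,2]>.03)&(c[:,2]<.15)]
d=(c[:,:2]-[.5726,.1504])@[np.cos(th),np.sin(th)]; ok=abs(d)<.04; print(np.polyfit(c[ok,2]-.035,d[ok],1))
t=snapshot("top")
for k,z in [("pot_purple",.12),("pot_green",.06),("pot_orange",.06),("badge",.007)]:
    for n,q in [("side",p),("top",t)]:
        for r in models.cut_out(k,q)[:1]:
            c=cloud(q,r["region"]);c=c[abs(c[:,2]-z)<.006]; print(n,k,len(c),(c.max(0)+c.min(0))/2 if len(c) else None)
```

```text
19.65 [0.5717 0.1492 0.1545] 0.03591859573612177 [-2.4818  1.8647 -3.637 ] [ 0.0174 -0.0034  0.0431 -0.0554  0.0063 -0.0958]
[ 0.0076 -0.0029]
side pot_purple 193 [ 0.5534 -0.011   0.1199]
top pot_purple 228 [ 0.5553 -0.0108  0.1202]
side pot_green 263 [ 0.6241 -0.2761  0.06  ]
top pot_green 189 [ 0.6271 -0.2742  0.0602]
side pot_orange 365 [ 0.4517 -0.3773  0.0595]
top pot_orange 202 [ 0.4529 -0.3783  0.0607]
side badge 140 [0.4253 0.3865 0.0077]
```

```bash
python3 -c "
from plant import job; print(job.close_job())"
```

```text
the job is handed in; nothing more can be done
None
```

The job is handed in at about 20 s of the 56 s allowed. The purple pot stands released on the pedestal, and the gripper is still holding the flap upright by its red knob.

- **Pot:** I set it down until it met the pedestal at about 9 N, then opened the fingers. It stands upright with its lid at 0.120 m and its centre about 2 mm from the pedestal's centre. I used the pedestal nearest the base, 160 mm from the hinge.
- **Flap:** I swung it up along its arc. In the last two pictures the frame was within 0.004 to 0.008 rad of vertical, with the arm still and 36 mm between the fingers.
- **Bystanders:** I touched none of them. The green and orange pots and the badge are where the first measurements put them, within measuring error. In the last check the detector found the badge only in the side view, not from the top.
- **Disagreement:** the side and top cameras differ by about 2 mm, which is within their calibration. No check failed.

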